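Swing the green filter under the inspection camera

ROBOT

A 6-joint arm with a two-finger parallel gripper is mounted at the origin on the work surface. World frame = base frame: x ahead of the robot, y to its left, z up, the work surface at z = 0. Lengths are in m, angles in rad, forces in N, time in s.
With the tool pointing down it reaches from about 0.275 to 0.825 m from the base axis. Payload 4.9 kg.
Tool frame: the origin (TCP) lies midway between the tips of the shut fingers; the grasp point (between the pads) lies 19 mm behind it (grip_point_offset is the distance from the TCP to the grasp point, in m); z points along the fingers, x is the direction in which the jaws open and shut, and the axes are right-handed (so a half turn about z gives the same grasp; the last joint's range is limited). The gripper opens to 85 mm and grips with 20 to 120 N. Pads are 22 mm wide; open, the fingers measure 114 mm over their backs; the gripper's body (76 mm by 85 mm) begins 54 mm behind the grasp point. The pads swing forward as they close: fully open they stand 13 mm farther back than shut.
Start: joints at [-1.42, 0.326, -0.193, 1.052, 0, 1.437], TCP at [0.155, -0.528, 0.202] pointing down, gripper open.
Joint ranges: [-2.65, 2.65], [-0.97, 1.79], [-1.3, 1.35], [-1.93, 2.1], [-1.47, 1.37], [-3.14, 3.14]. Speed limits (rad/s): [2.57, 2.57, 3.14, 3.14, 3.14, 3.14].

INTERFACE

Orientations are given as a rotation vector (axis times angle).
In Python, from cell import * gives the robot as it stands. Calls block until the motion is done:
- movep(position, orientation): joint-space move of the TCP to a pose.
- move_l(position, velocity=0.15, rot=None, until_force=None): straight line of the TCP; rot=None keeps the orientation; velocity is the mean speed in m/s. With until_force (N) it stops when the force on the tool has changed by that much, and returns True; else False.
- set_joints(angles): joint-space move.
- let_go() and grab(newtons=None): open the fingers fully, or close them until they stop; newtons is the grip in N (None keeps the last).
- sleep(seconds).
- ik(position, orientation): joint angles nearest the present ones, or None.
- get_state(): the state.
- grab_frame(name): name is "scene" or "top" or "wrist"; returns a dict with "img" (420x560x3 uint8, red, green, blue), "fx", "fy", "cx", "cy" (pixels), "cam_to_world" (4x4, takes a point from camera to world coordinates); the wrist camera has in their place "T_tool_cam" (4x4, takes a point from camera to tool coordinates, whose origin is the TCP and whose axes are the tool frame's). Camera axes: x right, y down, z forward; pixel columns grow to the right and rows downward; lengths in m; the calibration is good to about 2 mm. The wrist camera is an equidistant fisheye: a pixel r from the principal point sees the ray r / f radians off the axis. A picture is of the moment at which its call begins: read the wrist's pose just before it. There is no depth.
A pose or a line that the arm cannot do raises MotionError and nothing moves.
- sign_off(): hands the job in, once; it reports no verdict.
Trained networks look in the newest picture that a camera, given by its name, has taken for a name from the list of things; names that differ only in an ending like _2 or _b are one class to them, and where a whole thing is asked for, a point or a joint stands for the part that bears it (a point fixed in the world has none). Each returns a list of dicts, best first, with "score" (0 to 1); they miss things now and then, are a little off and sometimes report something else, mostly with a low value. They report only what shows in the picture. A call takes as long as a camera call.
- spot_in(camera, name): "centre" ([column, row] in pixels, amid what is visible of it).
- silhouettes(camera, name): "mask" (420x560 bool, what is visible of it) and "centre" ([column, row] in pixels, amid what is visible of it).
- tip_of(camera, name): "centre" ([column, row] in pixels: a listed point, or the origin of a listed thing).
The state is a dict: "clock": time; "q": joint angles; "joint_velocities": joint speeds; "tau": joint torques, N m; "position": TCP position; "eef_rot": TCP orientation; "contact_force": force on the tool from outside, world axes, zero at the start; "wrist_torque": the same for the moment, N m; "finger_gap": opening from 0.0 (shut) to 1.0 (fully open).
Only numpy, scipy, OpenCV 4.12 (cv2) and the standard library are available. Lean on these libraries where they do the work, as an engineer would, in place of code of your own. Each camera call takes 0.05 s, during which the arm holds its last target. There are 200 camera calls.

TASK

Bring the green filter of the inspection stand's filter turret under the camera lens, seated in its click stop: step the turret round by pushing its coloured tabs gently with the fingertips, never gripping them. Do not touch the camera or its lens, and leave the workpiece on the base, the multimeter, the tape roll and the bottle where they are.

Things in the scene. Friction and masses are not known exactly. Their poses are not given: they have to be found in the camera images.
- stand: Fixed inspection stand: black base 250 x 200 mm, 30 mm high; at the rear a 25 mm column, 330 mm high, 92 mm from the origin along +x; an aluminium fork below the disc, 98 to 110 mm high, carries the turret. Origin: on the table under the base's middle; x points from the open front (robot's side) to the column, z up. Turret axis 30 mm along -x, lens axis 20 mm along +x.
- camera: White camera, 44 mm square, with a black lens 38 mm across that looks straight down on the rear of the turret, held by a grey arm from the column; fixed to the stand, not to be touched. Origin: on the lens axis at table height. The lens mouth is 143 mm above the table, the camera's top 276 mm.
- turret: Grey disc, 136 mm across, 8 mm thick, level, turning endlessly both ways about an upright axis. Five filters 50 mm from the axis, 72 degrees apart, counter-clockwise from above: green, blue, red, yellow, white; a tab of like colour outside each. Origin: on the axis at the disc's underside, 125 mm above the table. x points through the green filter: it must end pointing as the stand's x axis.
- lens_axis (a point): Point on the lens axis at mid-thickness of the disc, 129 mm above the table, 50 mm from the turret axis: the filter's place. A ball click stop holds the disc when a filter is exactly here and draws it in from about 8 degrees either side; elsewhere the disc stays where it is left, and it may start there. Turning takes about 1 N at a tab, 3 to 5 N at a stop; over 25 N, or gripping, spoils it.
- green_filter (a point): Centre of the green filter (28 mm across), 50 mm from the turret's axis.
- green_tab (a point): Centre of the green tab, 86 mm from the turret axis, 140 mm above the table. Each tab is an upright paddle 10 mm thick (the way it moves), 18 mm long radially (77 to 95 mm from the axis) and 30 mm high, from 125 to 155 mm above the table. Between the tabs, beyond the rim, all is free at this height except at the column.
- blue_tab (a point): The same for the blue tab, 72 degrees counter-clockwise (from above) from green.
- red_tab (a point): The same for the red tab, 144 degrees counter-clockwise from green.
- yellow_tab (a point): The same for the yellow tab, 216 degrees counter-clockwise from green.
- white_tab (a point): The same for the white tab, 288 degrees counter-clockwise from green.
- workpiece_mid (a point): Middle of a loose aluminium flange, 58 mm across and 22 mm high, that stands on the base below the lens; not to be moved.
- meter_mid (a point): Middle of an orange multimeter, 178 x 86 x 40 mm, lying beside the stand; not to be moved.
- tape_mid (a point): Middle of a roll of tape, 96 mm across and 24 mm high, lying beside the stand; not to be moved.
- bottle_mid (a point): Middle of a small white bottle with a red cap, 38 mm across and 88 mm high, standing beside the stand; not to be moved.

How it is judged:
By the outcome, as a careful person would: the job done as asked, in the order asked, and still so for the second after the job is handed in, with the robot touching nothing.
It also fails if it takes over 58 s, if anything falls off the work surface, if the arm or the gripper's body presses on something with over 40 N, if the wrist force passes 120 N, or if a joint passes its speed limit or range.

## Working session

There is one attempt and no reset: what is moved stays moved. The work goes in short steps, each a Python script; the robot and the scene stay as the last script left them, time stands still between calls to the robot, and variables do not carry over. Pictures are saved under pics/ and viewed, about 8 in all and at most 12, crops included, and the job is handed in when it is done.

```bash
mkdir -p pics; ls
cat > h.py <<'E'
from cell import *
import numpy as np, cv2
def snap(cam,name=None):
    f=grab_frame(cam)
    if name: cv2.imwrite(f'pics/{name}.png',cv2.cvtColor(f['img'],cv2.COLOR_RGB2BGR))
    return f
def ray(f,px,z):
    T=np.array(f['cam_to_world']); d=T[:3,:3]@np.array([(px[0]-f['cx'])/f['fx'],(px[1]-f['cy'])/f['fy'],1])
    o=T[:3,3]; return o+d*(z-o[2])/d[2]
E
python3 - <<'E'
from h import *
Z=dict(turret=.125,green_tab=.14,blue_tab=.14,red_tab=.14,yellow_tab=.14,white_tab=.14,green_filter=.133,stand=0,camera=0,lens_axis=.129,workpiece_mid=.041,meter_mid=.02,tape_mid=.012,bottle_mid=.044)
for c in('top','scene'):
    f=snap(c,c+'1'); print(c,np.array(f['cam_to_world'])[:3,3],f['fx'])
    for n,z in Z.items():
        for r in tip_of(c,n)[:2]:
            print(n,round(r['score'],2),np.round(r['centre']),ray(f,r['centre'],z).round(3))
s=get_state();print(s['clock'],s['position'],s['eef_rot'])
cv2.imwrite('pics/both.png',cv2.resize(np.vstack([cv2.imread('pics/top1.png'),cv2.imread('pics/scene1.png')]),(400,600)))
E
```

```text
pics
top [0.43241938 0.04062407 1.18901815] 516.3774317635147
turret 0.61 [247. 217.] [0.576 0.073 0.125]
green_tab 0.78 [264. 263.] [0.481 0.04  0.14 ]
blue_tab 0.88 [292. 214.] [ 0.579 -0.02   0.14 ]
red_tab 0.66 [259. 181.] [0.649 0.048 0.14 ]
yellow_tab 0.73 [213. 197.] [0.617 0.142 0.14 ]
white_tab 0.97 [216. 242.] [0.523 0.136 0.14 ]
green_filter 0.61 [258. 241.] [0.525 0.052 0.133]
stand 0.71 [246. 212.] [0.605 0.079 0.   ]
camera 0.2 [262. 263.] [0.487 0.044 0.   ]
lens_axis 0.89 [245. 195.] [0.621 0.078 0.129]
meter_mid 0.61 [365. 191.] [ 0.648 -0.197  0.02 ]
tape_mid 0.91 [136. 277.] [0.459 0.325 0.012]
bottle_mid 0.84 [165. 207.] [0.612 0.258 0.044]
scene [ 0.90979294 -0.6211611   0.59013173] 402.57828015366675
turret 0.65 [270. 190.] [0.565 0.072 0.125]
green_tab 0.59 [234. 183.] [0.491 0.042 0.14 ]
blue_tab 0.92 [254. 206.] [ 0.575 -0.022  0.14 ]
red_tab 0.84 [302. 201.] [0.656 0.037 0.14 ]
red_tab 0.74 [235. 182.] [0.488 0.048 0.14 ]
yellow_tab 0.89 [302. 172.] [0.607 0.154 0.14 ]
white_tab 0.93 [262. 170.] [0.518 0.123 0.14 ]
white_tab 0.6 [291. 224.] [ 0.669 -0.047  0.14 ]
green_filter 0.96 [245. 187.] [0.516 0.047 0.133]
green_filter 0.35 [255. 204.] [ 0.568 -0.005  0.133]
stand 0.6 [284. 238.] [0.6   0.071 0.   ]
lens_axis 0.96 [295. 190.] [0.619 0.089 0.129]
workpiece_mid 0.73 [288. 226.] [0.612 0.066 0.041]
meter_mid 0.86 [248. 323.] [ 0.655 -0.204  0.02 ]
tape_mid 0.71 [274. 172.] [0.447 0.336 0.012]
bottle_mid 0.48 [316. 185.] [0.604 0.267 0.044]
1.5 [ 0.15452466 -0.52785066  0.20188182] [-2.51419263e+00  1.88372329e+00  4.99091602e-05]
```

View pics/top1.png

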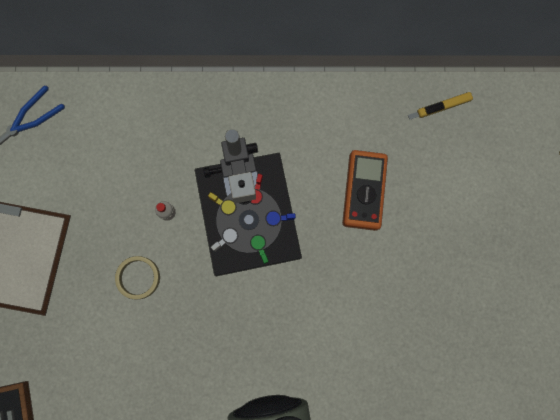

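View pics/scene1.png

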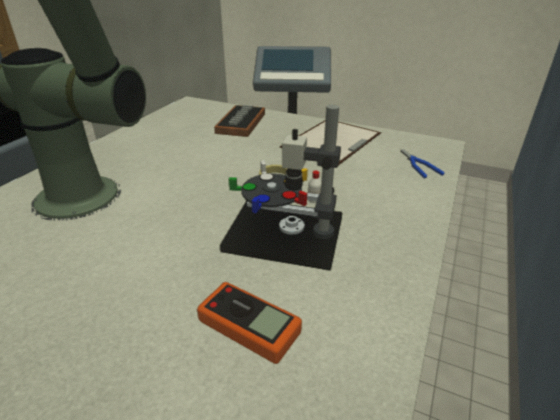

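```bash
cat >> h.py <<'E'
from scipy.optimize import least_squares
TABS=['green','blue','red','yellow','white']
def fit():
    "turret axis and green heading from both fixed cameras, by the tabs' (z=.14) positions"
    P=[]
    for c in('top','scene'):
        f=snap(c)
        for i,n in enumerate(TABS):
            for r in tip_of(c,n+'_tab')[:1]:
                if r['score']>.5:P.append((i,*ray(f,r['centre'],.14)[:2]))
    P=np.array(P)
    def res(p):
        a=p[2]+P[:,0]*np.radians(72)
        return np.r_[p[0]+.086*np.cos(a)-P[:,1],p[1]+.086*np.sin(a)-P[:,2]]
    s=min((least_squares(res,[.57,.07,a],loss='soft_l1',f_scale=.004) for a in (-3,-1.5,0,1.5)),key=lambda s:s.cost)
    r=s.fun.reshape(2,-1); return s.x,np.hypot(*r)
E
python3 - <<'E'
from h import *
x,r=fit(); print(x[:2],np.degrees(x[2])%360,r.round(4))
E
```

```text
[0.57022919 0.07186207] 201.7613916469875 [0.0113 0.0065 0.002  0.0014 0.0093 0.0082 0.0059 0.0004 0.0089 0.0053]
```

The top view shows the stand turned about 9–10° in yaw. The axis is near (249,219) and the green tab points to the robot at (264,258). The red tab is just right of the camera. Green heads about 202°, so it needs a counter-clockwise turn of about 168°. The scene view agrees. I'll go above the stand for a close look and check the reach along the arc.

```bash
cat >> h.py <<'E'
from scipy.spatial.transform import Rotation as Ro
def down(a):
    "tool down, tool x heading a (rad)"
    c,s=np.cos(a),np.sin(a); return Ro.from_matrix([[c,s,0],[s,-c,0],[0,0,-1]]).as_rotvec()
E
python3 - <<'E'
from h import *
A=np.array([.572,.072])
for k in (0,90,180,270):
  out=[]
  for d in range(100,300,15):
    a=np.radians(d+9); p=A+.088*np.array([np.cos(a),np.sin(a)])
    q=ik([*p,.137],down(a+np.radians(k))); out.append(None if q is None else round(float(q[5]),2))
  print(k,out)
movep([.47,.06,.38],down(np.radians(-90)))
grab(20)
s=get_state(); f=snap('wrist','w1'); print(s['clock'],s['position'],s['eef_rot'],f['fx'],f['cx'],f['cy']); print(np.array(f['T_tool_cam']).round(3))
for n in ['turret','lens_axis','camera','stand','green_filter']+[t+'_tab' for t in TABS]:
    print(n,[(round(r['score'],2),np.round(r['centre'],1)) for r in tip_of('wrist',n)[:2]])
snap('top','top2')
E
```

```text
0 [-0.18, -0.46, -0.75, -1.04, -1.35, -1.66, -1.96, -2.27, -2.56, -2.84, -3.11, 2.92, 2.67, 2.43]
90 [-1.75, -2.03, -2.32, -2.61, -2.92, 3.06, 2.75, 2.45, 2.15, 1.87, 1.6, 1.35, 1.1, 0.86]
180 [2.96, 2.68, 2.4, 2.1, 1.79, 1.48, 1.18, 0.88, 0.58, 0.3, 0.03, -0.22, -0.47, -0.71]
270 [1.39, 1.11, 0.83, 0.53, 0.22, -0.09, -0.39, -0.7, -0.99, -1.27, -1.54, -1.8, -2.04, -2.28]
5.3167 [0.47000341 0.06001803 0.38001315] [-2.22150101e+00  2.22136679e+00 -7.89364166e-05] 325.19226210127806 273.7247455451519 210.6284128920886
[[ 1.     0.     0.    -0.   ]
 [-0.     0.965  0.261 -0.067]
 [ 0.    -0.261  0.965 -0.172]
 [ 0.     0.     0.     1.   ]]
turret [(0.57, array([267.1,  97.7]))]
lens_axis [(0.62, array([256.8,  62.8])), (0.33, array([334.8,  95. ]))]
camera [(0.79, array([261.2,  79.2]))]
stand [(0.63, array([265.1,  91.7])), (0.41, array([284.4,  34.2]))]
green_filter [(0.9, array([280.1, 136.5]))]
green_tab [(0.84, array([290.1, 162.9])), (0.65, array([259.1,  58.2]))]
blue_tab [(0.57, array([335.9,  94.8]))]
red_tab [(0.95, array([285.5,  34.8]))]
yellow_tab [(0.93, array([211.1,  67.2]))]
white_tab [(0.86, array([213.6, 142.6]))]
```

View pics/w1.png

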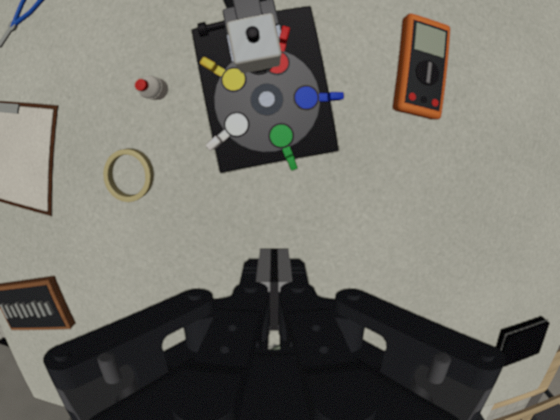

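The wrist view shows the hub at (266,99), the filters at green (281,135), blue (306,97), white (236,125) and yellow (233,79). The base's front corners are at about (220,172) and (338,150). I'll back-project these.

```bash
cat >> h.py <<'E'
def wray(f,s,px,z):
    d=np.array([px[0]-f['cx'],px[1]-f['cy']]);r=np.hypot(*d);t=r/f['fx'];T=np.array(f['T_tool_cam'])
    v=np.r_[np.sin(t)*d/r,np.cos(t)];R=Ro.from_rotvec(s['eef_rot']).as_matrix()
    o=R@T[:3,3]+s['position'];v=R@T[:3,:3]@v
    return o+v*(z-o[2])/v[2]
def blobs(img):
    h=cv2.cvtColor(img,cv2.COLOR_RGB2HSV);out={}
    for n,lo,hi in(('green',50,75),('blue',110,128),('yellow',24,34)):
        m=((h[...,0]>=lo)&(h[...,0]<=hi)&(h[...,1]>120)&(h[...,2]>50)).astype(np.uint8)
        out[n]=m
    return out
E
python3 - <<'E'
from h import *
s=get_state(); f=snap('wrist')
P={k:wray(f,s,p,z) for k,p,z in [('hub',(266.5,99),.135),('g',(281,135.5),.133),('b',(306,97),.133),('y',(233.3,79),.133),('w',(236,125),.133),('gt',(293,166),.155),('bt',(343,96.5),.155),('yt',(202,62),.155),('wt',(210,146),.155),
 ('fl',(220,172),.03),('fr',(338,150),.03),('bl',(192,30),.03),('br',(309,8),.03)]}
for k,p in P.items(): print(k,p[:2].round(4))
h=lambda a,b:np.degrees(np.arctan2(*(P[b]-P[a])[1::-1]))
print('yaw',h('fl','bl'),h('fr','br'),h('fr','fl')-90,'lens',(P['br']-P['bl'])[:2])
# circle/phase fit over filters
M=np.array([P[k][:2] for k in 'gbyw']);o=np.radians([0,72,216,288])
r=least_squares(lambda p:np.r_[p[0]+.05*np.cos(p[2]+o)-M[:,0],p[1]+.05*np.sin(p[2]+o)-M[:,1]],[.57,.07,3.5])
print('axis',r.x[:2],'green',np.degrees(r.x[2]),r.fun.round(4))
mid=np.mean([P[k] for k in('fl','fr','bl','br')],0);print('basemid',mid,'clock',s['clock'])
E
```

```text
hub [0.5695 0.0692]
g [0.5226 0.0508]
b [0.5727 0.0191]
y [0.5966 0.1115]
w [0.5366 0.1083]
gt [0.4858 0.0364]
bt [ 0.5731 -0.0243]
yt [0.6169 0.1476]
wt [0.5114 0.1385]
fl [0.4606 0.1478]
fr [ 0.4971 -0.0441]
bl [0.6993 0.1929]
br [0.7336 0.0032]
yaw 10.69858114725981 11.322946516970632 10.766765047852928 lens [ 0.03429258 -0.18963288]
axis [0.56920322 0.06931354] green 201.65557721821648 [ 0.0002 -0.0003 -0.0006  0.0007  0.0001  0.0004  0.0001 -0.0005]
basemid [0.59761336 0.07494125 0.03      ] clock 5.9167
```

```bash
cat >> h.py <<'E'
AX=np.array([.5692,.0693])
def pose(deg,gap=.016,r=.088,z=.137):
    "fingers on the clockwise side of a tab that stands at heading deg"
    a=np.radians(deg);u=np.array([np.cos(a),np.sin(a)]);t=np.array([-u[1],u[0]])
    return [*(AX+r*u-gap*t),z],down(a+np.pi)
def push(a0,a1,step=15,v=.06):
    n=int(np.ceil((a1-a0)/step))
    for d in np.linspace(a0,a1,n+1)[1:]:
        p,o=pose(d); hit=move_l(p,v,rot=o,until_force=15)
        s=get_state();print(round(d,1),hit,round(s['clock'],2),np.round(s['contact_force'],1))
        if hit: return False
    return True
E
python3 - <<'E'
from h import *
p,o=pose(119,z=.34); print(p); movep(p,o)
p,o=pose(119); print(move_l(p,.15,until_force=8)); print(get_state()['contact_force'],get_state()['clock'])
push(119,159)
f=snap('top','top3'); f=snap('scene','scene3'); 
cv2.imwrite('pics/c3.png',np.hstack([cv2.resize(cv2.imread('pics/top3.png')[120:300,160:340],(400,400)),cv2.resize(cv2.imread('pics/scene3.png')[80:280,170:370],(400,400))]))
E
```

```text
[np.float64(0.5405306687325527), np.float64(0.15402348815220823), 0.34]
False
[ 0.69357268  0.5044284  -1.10185841] 8.0333
132.3 False 8.53 [ 0.8 -0.5  0.9]
145.7 False 9.03 [0.7 0.9 0.1]
159.0 False 9.53 [0.2 0.3 0.2]
```

View pics/c3.png

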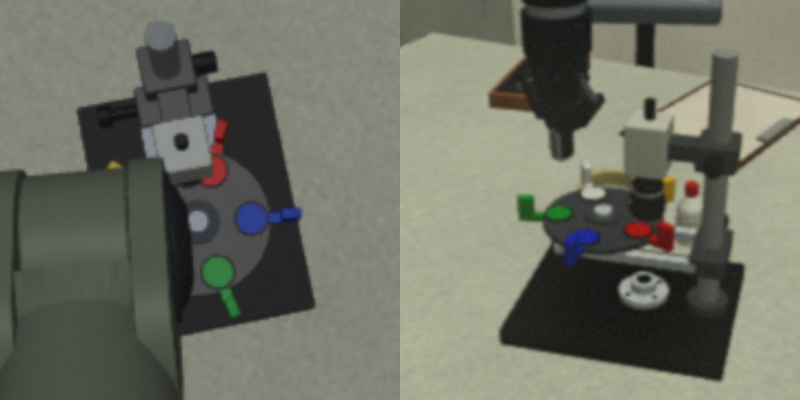

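The crops show the disc not yet turned: green is still at the robot side and the fingertip sits well above the tabs. I'll check the state before going on.

Run:
```python
from h import *
s=get_state();print(s['clock'],s['position'],pose(159)[0],s['finger_gap'],s['eef_rot'],pose(159)[1])
f=snap('scene','scene4')
T=np.linalg.inv(np.array(f['cam_to_world']));c=T@np.r_[s['position'],1];print('tip px',c[0]/c[2]*f['fx']+f['cx'],c[1]/c[2]*f['fy']+f['cy'])
cv2.imwrite('pics/c4.png',cv2.resize(cv2.imread('pics/scene4.png')[60:280,150:400],None,fx=2.5,fy=2.5))
```

```text
9.6333 [0.49334578 0.11609092 0.13709034] [np.float64(0.4927788096609711), np.float64(0.11577366638394165), 0.137] 0.0037183775388305866 [-3.08843492e+00  5.74019808e-01 -8.46604029e-04] [ 3.08898639 -0.57250979  0.        ]
tip px 251.07530465944683 170.03036710270985
```

View pics/c4.png

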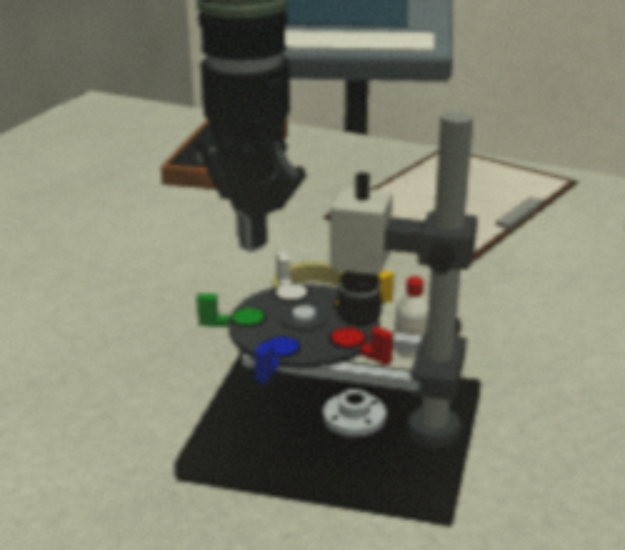

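The expected tip pixel is (251,170), but the picture shows the tip at about (251,159). It looks roughly 25 mm too high or farther back. I'll check this with the wrist view from here.

Run:
```python
from h import *
s=get_state();f=snap('scene')
for z in(.137,.15,.16,.17):print(z,ray(f,(250.8,159),z).round(4), s['position'])
# top of tabs / known points check, scene: where should white tab top / hub be
T=np.linalg.inv(np.array(f['cam_to_world']))
def pr(p): c=T@np.r_[p,1]; return (c[0]/c[2]*f['fx']+f['cx'],c[1]/c[2]*f['fy']+f['cy'])
for n,d in zip(TABS,range(0,360,72)):
    a=np.radians(201.66+d); print(n,np.round(pr([*(AX+.086*np.array([np.cos(a),np.sin(a)])),.155]),1))
print('hub',np.round(pr([*AX,.135]),1))
s=get_state();w=snap('wrist','w5')
for n in ['white_filter','green_filter']+[t+'_tab' for t in TABS]:
    try: print(n,[(round(r['score'],2),np.round(r['centre'],1),wray(w,s,r['centre'],.14).round(3)[:2]) for r in tip_of('wrist',n)[:1]])
    except Exception as e: print(n,e)
```

```text
0.137 [0.4651 0.1671 0.137 ] [0.49321684 0.11606656 0.13703489]
0.15 [0.4779 0.1445 0.15  ] [0.49321684 0.11606656 0.13703489]
0.16 [0.4877 0.1271 0.16  ] [0.49321684 0.11606656 0.13703489]
0.17 [0.4975 0.1097 0.17  ] [0.49321684 0.11606656 0.13703489]
green [232.2 177.8]
blue [255.1 198.4]
red [302.7 191.8]
yellow [303.1 168.9]
white [262.5 161.6]
hub [271.2 186.8]
white_filter it knows: blue_tab, bottle_mid, camera, green_filter, green_tab, lens_axis, meter_mid, red_tab, stand, tape_mid, turret, white_tab, workpiece_mid, yellow_tab
green_filter []
green_tab []
blue_tab []
red_tab [(0.19, array([300.3, 201.7]), array([0.516, 0.135]))]
yellow_tab [(0.75, array([458., 132.]), array([0.617, 0.141]))]
white_tab [(0.66, array([301.2, 202.5]), array([0.516, 0.134]))]
```

View pics/w5.png

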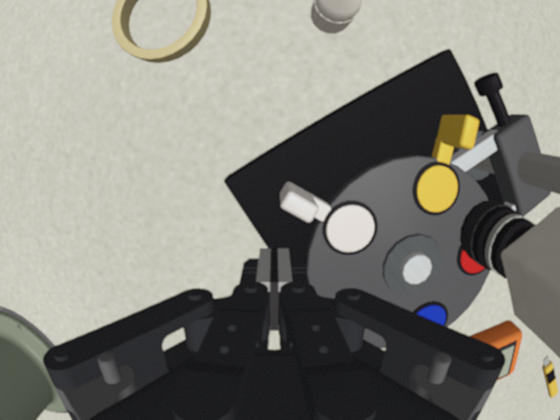

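The wrist view agrees with my map (white tab at (301,203), as predicted), so the arm pose is right. In the scene view, though, the real fingertip is about 29 mm short of the reported TCP: it passed at z≈0.166, over the tab. I'll retry with the TCP 26 mm lower, under a force guard.

```bash
sed -i 's/z=.137/z=.111/' h.py
python3 - <<'E'
from h import *
p,o=pose(159,z=.19); move_l(p,.15)
p,o=pose(119,z=.19); move_l(p,.15,rot=o)
p,o=pose(119); print(move_l(p,.12,until_force=6),get_state()['clock'],get_state()['position'])
push(119,159)
f=snap('scene','scene6')
cv2.imwrite('pics/c6.png',cv2.resize(cv2.imread('pics/scene6.png')[60:280,150:400],None,fx=2.5,fy=2.5))
E
```

```text
False 12.2417 [0.54104722 0.15403795 0.11165424]
132.3 False 12.74 [-0.1 -0.6 -0.8]
145.7 False 13.24 [-0.6 -0.5  0.2]
159.0 False 13.74 [1.  0.6 0.7]
```

View pics/c6.png

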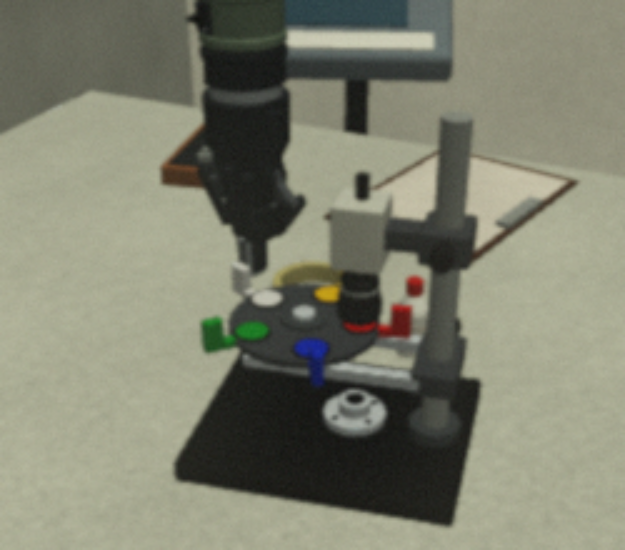

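The push works: the white tab (240,278 in the crop) is now against the fingertip and red is close to the lens. I'll continue round, stopping about 10° short.

Run:
```python
from h import *
print(push(159,289))
x=None
f=snap('top','top7');g=snap('scene','scene7')
for i,n in enumerate(TABS):
    for c,F in(('top',f),('scene',g)):
        for r in tip_of(c,n+'_tab')[:1]:
            p=ray(F,r['centre'],.14)[:2]-AX; print(n,c,round(r['score'],2),'r',np.hypot(*p).round(3),'green=',round((np.degrees(np.arctan2(p[1],p[0]))-72*i)%360,1))
cv2.imwrite('pics/c7.png',np.hstack([cv2.resize(cv2.imread('pics/top7.png')[120:300,160:340],(400,400)),cv2.resize(cv2.imread('pics/scene7.png')[80:280,170:370],(400,400))]))
```

```text
173.4 False 14.32 [-0.5 -0.5 -0. ]
187.9 False 14.84 [-0.2  0.7 -0.4]
202.3 False 15.37 [-0.2 -0.5 -0.1]
216.8 False 15.89 [ 0.3 -0.4  0.1]
231.2 False 16.42 [-0.4 -0.   0.1]
245.7 False 16.94 [-0.2  0.3  1. ]
260.1 False 17.47 [ 0.2  0.4 -0.4]
274.6 False 17.99 [-0.2 -0.9 -0.1]
289.0 False 18.52 [-0.2  0.9  0.8]
True
green top 0.62 r 0.082 green= 4.6
green scene 0.59 r 0.088 green= 6.3
blue top 0.65 r 0.084 green= 3.2
blue scene 0.57 r 0.077 green= 4.5
red top 0.76 r 0.089 green= 2.1
yellow scene 0.8 r 0.085 green= 358.5
white scene 0.94 r 0.077 green= 359.4
```

View pics/c7.png

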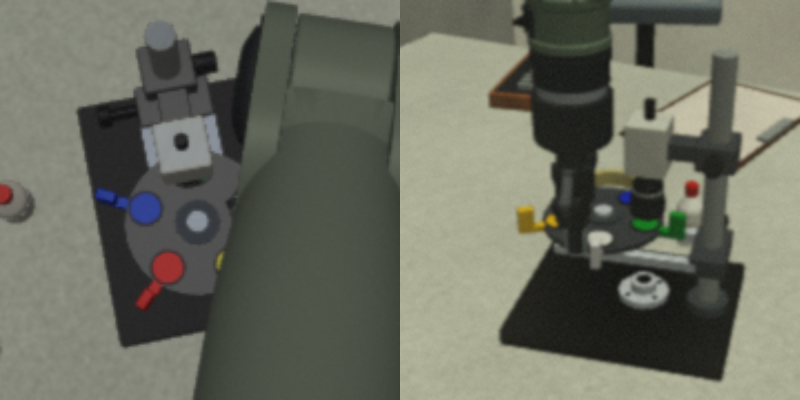

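Green is near the lens at roughly 2–3° heading against about 10.8° wanted. I'll push a further 7.5°, back off, rise, and look without the arm in the way.

Run:
```python
from h import *
push(289,296.5,step=8,v=.03); sleep(.3)
p,o=pose(285); move_l(p,.1,rot=o)
p,o=pose(285,z=.25); move_l(p,.2)
p,o=pose(285,z=.36); move_l(p,.2)
movep([.45,.06,.38],down(np.radians(-90)))
s=get_state();w=snap('wrist','w8');print(s['clock'],s['position'])
im=w['img'];cv2.imwrite('pics/c8.png',cv2.cvtColor(cv2.resize(im[0:200,160:400],None,fx=3,fy=3,interpolation=cv2.INTER_CUBIC),cv2.COLOR_RGB2BGR))
for i,n in enumerate(TABS):
    for r in tip_of('wrist',n+'_tab')[:1]:
        p=wray(w,s,r['centre'],.14)[:2]-AX; print(n,round(r['score'],2),'r',np.hypot(*p).round(3),'green=',round((np.degrees(np.arctan2(p[1],p[0]))-72*i)%360,1))
```

```text
296.5 False 19.66 [-0.1 -0.8  0.1]
24.8167 [0.45003025 0.05996912 0.37991878]
blue 0.58 r 0.087 green= 12.1
red 0.7 r 0.085 green= 12.6
yellow 0.96 r 0.087 green= 9.0
```

View pics/c8.png

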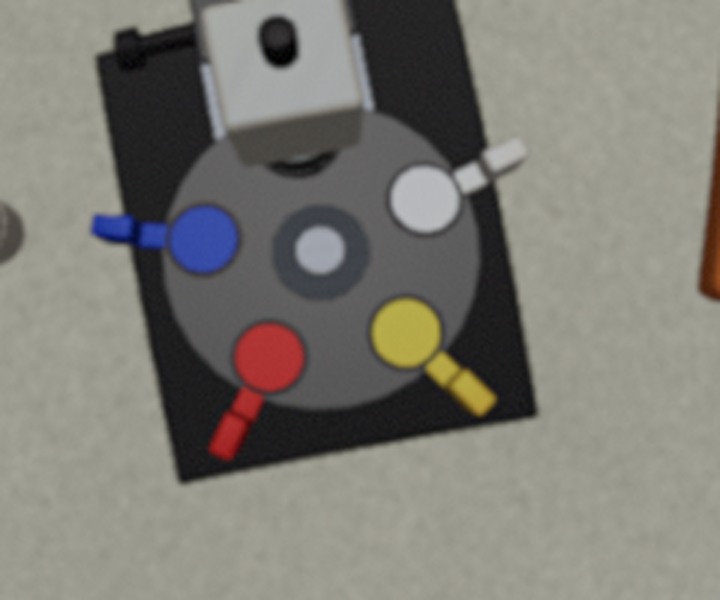

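The filters show clearly in the crop: blue (204,238), red (269,357), yellow (406,332), white (425,199), hub (320,250). The base's front corners are at (181,481) and (536,414). I'll fit these again.

Run:
```python
from h import *
s=get_state(); f=snap('wrist')
g=lambda x,y,z:wray(f,s,((x+.5)/3+160-.5,(y+.5)/3-.5),z)[:2]
M=np.array([g(204,238,.133),g(269,357,.133),g(406,332,.133),g(425,199,.133)]);o=np.radians([72,144,216,288])
r=least_squares(lambda p:np.r_[p[0]+.05*np.cos(p[2]+o)-M[:,0],p[1]+.05*np.sin(p[2]+o)-M[:,1]],[.57,.07,.2])
print('axis',r.x[:2],'green',np.degrees(r.x[2]),r.fun.round(4))
fl,fr,bl=g(181,481,.03),g(536,414,.03),g(97,58,.03)
for a,b,k in((fr,fl,90),(fl,bl,0)): d=b-a;print('yaw',np.degrees(np.arctan2(d[1],d[0]))-k)
t=snap('top','top9')
for c in('top','scene'):
  if c=='scene':snap(c)
  for n in('meter_mid','tape_mid','bottle_mid','workpiece_mid'): print(c,n,[np.round(q['centre']) for q in tip_of(c,n)[:1]])
```

```text
axis [0.56978096 0.06916041] green 10.099836044023949 [-0.0002  0.0003 -0.0001 -0.     -0.     -0.0001  0.0001  0.    ]
yaw 10.907709396061549
yaw 10.957082284238934
top meter_mid [array([364., 191.])]
top tape_mid [array([136., 278.])]
top bottle_mid [array([166., 209.])]
top workpiece_mid []
scene meter_mid [array([250., 319.])]
scene tape_mid [array([273., 174.])]
scene bottle_mid [array([315., 186.])]
scene workpiece_mid [array([292., 223.])]
```

Green measures 10.1° against a stand yaw of about 10.9°, which is within error, but I can't tell that from a slightly unseated disc. I'll do one check: nudge 1.5° farther, release, and measure both frames the same way. A seated disc will come back to the same place.

```bash
cat >> h.py <<'E'
def heading(f,s):
    im=f['img'];hsv=cv2.cvtColor(im,cv2.COLOR_RGB2HSV);H,S,V=cv2.split(hsv);M=[];o=[]
    for n,m in((72,(H>105)&(H<130)&(S>120)),(144,((H<8)|(H>172))&(S>140)),(216,(H>22)&(H<36)&(S>100)),(288,(S<40)&(V>130))):
        m=(m*255).astype(np.uint8);m=cv2.morphologyEx(m,cv2.MORPH_OPEN,cv2.getStructuringElement(cv2.MORPH_ELLIPSE,(15,15)))
        k,_,st,ce=cv2.connectedComponentsWithStats(m)
        for c in ce[1:]:
            p=wray(f,s,c,.133)[:2]
            if abs(np.hypot(*(p-AX))-.05)<.006: M.append(p);o.append(n)
    M=np.array(M);o=np.radians(o)
    r=least_squares(lambda p:np.r_[p[0]+.05*np.cos(p[2]+o)-M[:,0],p[1]+.05*np.sin(p[2]+o)-M[:,1]],[.57,.07,.2])
    return np.degrees(o).round(),np.degrees(r.x[2]),np.abs(r.fun).max()
E
python3 - <<'E'
from h import *
s=get_state();f=snap('wrist');print(heading(f,s))
p,o=pose(283,z=.36);movep(p,o)
p,o=pose(283,z=.25); move_l(p,.25)
p,o=pose(283); print(move_l(p,.15,until_force=6))
push(283,298,step=15,v=.05); sleep(.2)
p,o=pose(285); move_l(p,.1,rot=o)
p,o=pose(285,z=.36); move_l(p,.25)
movep([.45,.06,.38],down(np.radians(-90)))
s=get_state();f=snap('wrist');print(s['clock'],heading(f,s))
E
```

```text
(array([ 72., 144., 216., 288.]), np.float64(10.353337634066168), np.float64(0.00036767052753827745))
False
298.0 False 30.93 [-0.5  0.3  0.4]
35.625 (array([ 72., 144., 216., 288.]), np.float64(11.079931740998678), np.float64(0.00024123205404458226))
```

Run:
```python
from h import *
sleep(.5); s=get_state();f=snap('wrist');print(heading(f,s)); sign_off()
```

```text
(array([ 72., 144., 216., 288.]), np.float64(11.025095055045307), np.float64(0.0002694323950972466))
the job is handed in; nothing more can be done
```

The green filter is under the lens and the job is handed in. I turned the turret about 169° counter-clockwise by pushing the white tab with the shut fingertips, with no gripping. The clock stood at about 36 s, and the arm was well clear of everything at the end.

- **Final alignment:** green heads 11.0–11.1°, steady over the last half second, and the stand's yaw measures about 10.9°.
- **Click stop not directly confirmed:** I only infer the seating from the angle. After the first release green read 10.35°. The nudge I gave as a check left it at about 11.05° instead of returning to 10.35°, so the disc rests anywhere within about 0.7° inside the stop.
- **Forces:** tool forces read after each push segment stayed around 1 N, and the 15 N guard never tripped.
- **First stroke missed:** the real fingertips are about 29 mm short of the reported TCP, so the first stroke passed over the tab without moving anything. I lowered the TCP by 26 mm and it worked.
- **Other objects:** after the main push, the multimeter, tape roll and bottle showed only small detector shifts from the start (up to 2 px in the top view, 4 px in the scene view). The workpiece showed only in the scene view, with a 5 px shift. I took these as detector noise and did not repeat the check after the nudge. The robot did not go near the camera or lens.

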